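# Build two processor coolers on the repair bench

## Robot

A 7-joint arm with a two-finger parallel gripper is mounted at the origin on the work surface. World frame = base frame: x ahead of the robot, y to its left, z up, the work surface at z = 0. Lengths are in m, angles in rad, forces in N, time in s.
With the tool pointing down it reaches from about 0.425 to 0.875 m from the base axis. Payload 8.4 kg.
Tool frame: the origin (TCP) lies between the finger pads; the fingertips stand 17 mm ahead of it and the grasp point (between the pads) lies 2 mm behind it; z points along the fingers, y is the direction in which the jaws open and shut (so a half turn about z gives the same grasp; the last joint's range is limited). The gripper opens to 87 mm and grips with 3 to 60 N. Pads are 19 mm wide; open, the fingers measure 117 mm over their backs; the gripper's body (75 mm by 190 mm) begins 51 mm behind the grasp point.
Start: joints at [-1.324, 0.333, 0.04, 1.465, -0.013, 1.343, -0.059], TCP at [0.22, 0.611, 0.24] pointing down, gripper open.
Joint ranges: [-2.58, 2.58], [-0.38, 2.09], [-1.3, 1.39], [0.25, 2.4], [-1.5, 4.64], [0.08, 2.09], [-2.65, 2.65]. Speed limits (rad/s): [2.22, 2.22, 2.79, 2.79, 3.14, 3.14, 3.14].

## Interface

Orientations are given as a 3x3 rotation matrix whose columns are the frame's x, y, z axes.
In Python, from station import arm gives the robot as it stands. The module is installed in compiled form; this text tells all that it offers.
- The arm moves only by the shell command python3 -m crank 'ROWS' [OPENING] [FORCE]. ROWS is JSON, a list of rows, each a list of 4 numbers: the shift along the tool's x, y, z in m, then the turn about the tool's z in rad. In form: [[x, y, z, roll], ...]. A call has exactly 5 rows; each row is the pose to reach, as a shift and turn from the pose commanded when the call began, along the tool's axes at that moment; what a row does not reach only later rows make up. A row lasts 1/12 s, in which the tool goes at most 41.7 mm and 7.16 degrees, less where a joint would pass 70% of its speed; a pose out of reach is approached as far as the arm can. A call with a gripper value outside its range is refused whole. OPENING is the finger opening in m, from 0 to 0.087, set as the call begins (- or left out, the last holds). The fingers move at their own pace and stop on an object; FORCE is the grip in N (left out, the last holds). Time passes only in rows, so rows that repeat a pose let the fingers close, or fill a call up. It gives the time, the measured TCP pose, the force and the opening at its end, in the units of the state.
- arm.sense(): the state, without advancing time (a new reading comes with each control period).
- arm.read_camera(name): name is "side" or "top" or "wrist"; returns a dict with "frame" (400x640x3 uint8, blue, green, red), "fx", "fy", "cx", "cy" (pixels), "rvec" (rotation vector, rad) and "tvec" (3), from world to camera coordinates, as OpenCV has them; the wrist camera has in their place "tool_from_camera" (4x4, takes a point from camera to tool coordinates, whose origin is the TCP and whose axes are the flange's). Camera axes: x right, y down, z forward; pixel columns grow to the right and rows downward; lengths in m; the calibration is good to about 2 mm. The wrist camera is an equidistant fisheye: a pixel r from the principal point sees the ray r / f radians off the axis. A picture is of the moment at which its call begins: read the wrist's pose just before it. There is no depth.
- arm.job_done(): hands the job in, once; it reports no verdict.
The state is a dict: "clock": time; "joint_positions": joint angles; "joint_vel": joint speeds; "joint_torque": joint torques, N m; "position": TCP position; "orientation": TCP orientation; "wrist_force": force on the tool from outside, world axes, zero at the start; "wrist_torque": the same for the moment, N m; "opening": finger opening in m.
Only numpy, scipy, OpenCV 4.12 (cv2) and the standard library are available. Lean on these libraries where they do the work, as an engineer would, in place of code of your own. Each camera call takes 0.05 s, during which the arm holds its last target. There are 200 camera calls.

## Task

Build the coolers on the two boards: on the green board's processor lay the copper plate, on that the silver heatsink, and the black fan on top; on the red board's processor set the black heatsink with the white fan on top. Every piece should be centred over its processor, lie flat and sit square with the board, and be set down gently, never dropped, since the boards are delicate. Leave the screw jar, the memory module and the brush where they are.

Things in the scene. Friction and masses are not known exactly. Their poses are not given: they have to be found in the camera images.
- copper_plate: Plain solid copper-coloured square plate, 44 x 44 x 8 mm, about 130 g. Origin: centre of its underside; z up; x and y along its sides (square, so quarter turns look alike). Lies flat, this way up, at any yaw.
- silver_heatsink: Silver aluminium heatsink, 50 x 50 mm, 30 mm high, fins upright, about 100 g; its outline can be gripped and stacked on like a solid block. Origin: centre of its underside; z up; x and y along its sides (square, so quarter turns look alike). Lies flat, this way up, at any yaw.
- black_fan: Black square cooling fan, 50 x 50 mm, 15 mm thick, rotor and small silver hub disc on top, about 40 g; all rigid, its outline acts as a solid block. Origin: centre of its underside; z up; x and y along its sides (square, so quarter turns look alike). Lies flat, this way up, at any yaw.
- black_heatsink: Black heatsink, 40 x 40 mm, 20 mm high, fins upright, about 45 g; acts as a solid block. Origin: centre of its underside; z up; x and y along its sides (square, so quarter turns look alike). Lies flat, this way up, at any yaw.
- white_fan: White square cooling fan, 40 x 40 mm, 12 mm thick, rotor and small silver hub disc on top, about 25 g; rigid, acts as a solid block. Origin: centre of its underside; z up; x and y along its sides (square, so quarter turns look alike). Lies flat, this way up, at any yaw.
- green_board: Green circuit board, fixed, x -55 to +75, y -60 to +60 mm, upper face at z 9 mm. Origin: on the bench under the processor's middle. Processor: flat silver 40 mm square, top at z 14 mm, in a dark 56 mm square frame (z 12 mm); x, y run along its sides. Steel ports up to z 22 mm at x +61 to +73 mm; all else is lower than the processor's top. Yaw within 0.2 rad of the world axes.
- red_board: Red circuit board, fixed, x -55 to +75, y -60 to +60 mm, upper face at z 9 mm. Origin: on the bench under the processor's middle. Processor: flat silver 40 mm square, top at z 14 mm, in a dark 56 mm square frame (z 12 mm); x, y run along its sides. Steel ports up to z 22 mm at x +61 to +73 mm; all else is lower than the processor's top. Yaw within 0.2 rad of the world axes.
- jar: Bystander: small grey screw jar with a yellow cap, 42 mm across, 42 mm high, standing among the parts. Origin: centre of its underside.
- memory_module: Bystander: flat dark blue memory module with black chips and a gold edge, 31 x 133 x 5 mm, long side along its y. Origin: centre of its underside.
- brush: Bystander: cleaning brush, 160 mm long, lying along its x roughly across the bench (world y). Origin: middle of its underside.

How it is judged:
By the outcome, as a careful person would: the job done as asked, in the order asked, and still so for the second after the job is handed in, with the robot touching nothing.
It also fails if it takes over 128 s, if anything falls off the work surface, if the arm or the gripper's body presses on something with over 40 N, if the wrist force passes 120 N, or if a joint passes its speed limit or range.

## Working session

There is one attempt and no reset: what is moved stays moved. The work goes in short steps, Python scripts to look and compute and a shell command to move; the robot and the scene stay as the last step left them, time stands still between calls to the robot, and variables do not carry over. Pictures are saved under pics/ and viewed, about 12 in all and at most 16, crops included, and the job is handed in when it is done.

```bash
mkdir -p pics; python3 - <<'E'
from station import arm
import cv2,numpy as np
s=arm.sense();print(s)
np.set_printoptions(precision=4,suppress=True)
for n in("top","side"):
    c=arm.read_camera(n);cv2.imwrite(f"pics/{n}0.png",c["frame"]);print(n,[c[k] for k in("fx","fy","cx","cy","rvec","tvec")])
    print(-cv2.Rodrigues(np.array(c["rvec"],float))[0].T@np.array(c["tvec"],float).ravel())
c=arm.read_camera("wrist");cv2.imwrite("pics/wrist0.png",c["frame"]);print(c["fx"],c["fy"],c["cx"],c["cy"],c["tool_from_camera"])
E
```

```text
{'clock': 0.0, 'joint_positions': array([-1.3241969 ,  0.33389281,  0.03989953,  1.46629405, -0.01341856,
        1.34332584, -0.05851773]), 'joint_vel': array([-0.00029317, -0.00059903,  0.00110228,  0.000662  , -0.00208552,
        0.00011435,  0.000132  ]), 'joint_torque': array([ 8.45429668e-05, -6.56377244e+01,  1.33524623e+00, -4.03795981e+01,
       -5.98046067e-02,  4.48362075e-02,  1.52467787e-04]), 'position': array([0.22019632, 0.61107488, 0.23866017]), 'orientation': array([[-9.40783196e-01,  3.39008500e-01, -4.63822507e-04],
       [ 3.39008802e-01,  9.40781862e-01, -1.58730961e-03],
       [-1.01755649e-04, -1.65055412e-03, -9.99998633e-01]]), 'wrist_force': array([ 0.15594502,  0.05441012, -0.14564528]), 'wrist_torque': array([-0.01851757,  0.00839816, -0.01396724]), 'opening': 0.08699641042801912}
top [405.49765949317606, 405.49765949317606, 322.2344118638203, 201.47881531970935, array([ 2.2044, -2.1424,  0.1268]), array([-0.0177,  0.5933,  0.9608])]
[0.4902 0.01   1.0174]
side [387.5253358953335, 387.5253358953335, 313.7335869358297, 197.4095097874009, array([ 0.1808, -2.7398,  1.3467]), array([0.5765, 0.0827, 0.8485])]
[0.4688 0.6961 0.5957]
309.70691628693146 309.70691628693146 323.51483064306865 205.318419685735 [[ 0.0005 -0.9633 -0.2683  0.0731]
 [ 1.      0.0004  0.0003  0.0006]
 [-0.0001 -0.2683  0.9633 -0.1452]
 [ 0.      0.      0.      1.    ]]
```

View pics/top0.png

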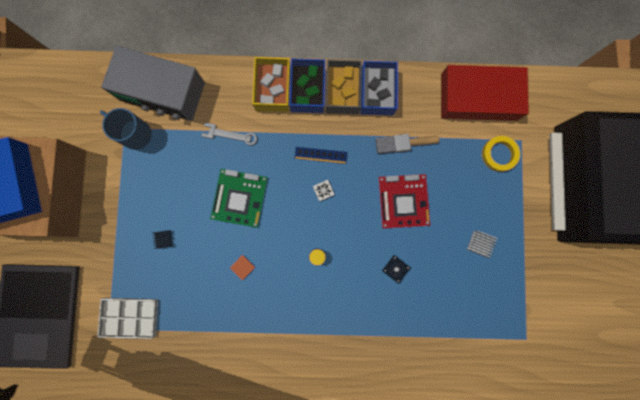

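View pics/side0.png

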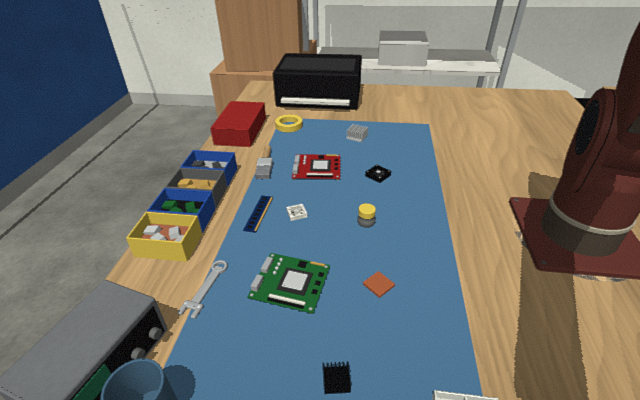

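The top view shows the green board's processor at about (238,202) and the red board's at (405,205). The parts are copper (242,267), silver heatsink (482,243), black fan (396,269), black heatsink (163,239), white fan (323,190) and jar (317,257). The memory module is at (321,155) and the brush at (405,143).

```bash
cat > h.py <<'E'
import cv2,numpy as np
from station import arm
np.set_printoptions(precision=4,suppress=True)
def ray2plane(c,uv,z):
    R=cv2.Rodrigues(np.array(c["rvec"],float))[0];t=np.array(c["tvec"],float).ravel()
    o=-R.T@t; uv=np.atleast_2d(uv).astype(float)
    d=np.c_[(uv[:,0]-c["cx"])/c["fx"],(uv[:,1]-c["cy"])/c["fy"],np.ones(len(uv))]@R
    return o+d*((z-o[2])/d[:,2])[:,None]
def proj(c,P):
    K=np.array([[c["fx"],0,c["cx"]],[0,c["fy"],c["cy"]],[0,0,1]])
    return cv2.projectPoints(np.array(P,float).reshape(-1,3),np.array(c["rvec"]),np.array(c["tvec"]),K,None)[0].reshape(-1,2)
def wproj(c,s,P):
    "world points -> wrist fisheye pixels"
    T=np.eye(4);T[:3,:3]=s["orientation"];T[:3,3]=s["position"]
    M=np.linalg.inv(T@c["tool_from_camera"]);p=np.asarray(P,float).reshape(-1,3)@M[:3,:3].T+M[:3,3]
    rho=np.hypot(p[:,0],p[:,1]);r=c["fx"]*np.arctan2(rho,p[:,2])/np.maximum(rho,1e-9)
    return np.c_[c["cx"]+p[:,0]*r,c["cy"]+p[:,1]*r]
def ortho(c,s,ctr,z,half=.07,px=.00025,f=None):
    "rectified overhead view at height z; columns = -y, rows = -x (as top camera)"
    n=int(2*half/px);g=(np.arange(n)+.5)*px-half
    X,Y=np.meshgrid(ctr[0]-g,ctr[1]-g,indexing="ij")
    q=(f or (lambda P:wproj(c,s,P)))(np.c_[X.ravel(),Y.ravel(),np.full(X.size,z)]).astype(np.float32)
    return cv2.remap(c["frame"],q[:,0].reshape(n,n),q[:,1].reshape(n,n),cv2.INTER_CUBIC)
def rect(mask,ctr,half=.07,px=.00025):
    "largest blob -> world centre, sizes mm, yaw in deg (mod 90, -45..45)"
    cs=cv2.findContours(mask.astype(np.uint8),cv2.RETR_EXTERNAL,cv2.CHAIN_APPROX_NONE)[0]
    k=max(cs,key=cv2.contourArea);(u,v),wh,a=cv2.minAreaRect(k)
    yaw=(-a+45)%90-45   # image u=-y,v=-x : world yaw = -image angle
    return np.array([ctr[0]-(v+.5)*px+half,ctr[1]-(u+.5)*px+half]),np.array(wh)*px*1e3,yaw
E
python3 - <<'E'
from h import *
c=arm.read_camera("top")
rough=dict(green=((238,202),.014),red=((405,205),.014),copper=((242,267),.008),silver=((482,243),.03),bfan=((396,269),.015),bhs=((163,239),.02),wfan=((323,190),.012),jar=((317,257),.042),mem=((321,155),.005),brush=((405,143),.015))
tiles=[]
for n,(uv,z) in rough.items():
    w=ray2plane(c,uv,z)[0];print(n,w,np.hypot(*w[:2]))
    im=ortho(c,None,w,z,half=.06,px=.0008,f=lambda P:proj(c,P));cv2.putText(im,n,(2,12),0,.4,(255,255,255));tiles.append(im)
cv2.imwrite("pics/tiles.png",np.vstack([np.hstack(tiles[:5]),np.hstack(tiles[5:])]))
E
```

```text
green [0.588  0.2079 0.014 ] 0.6236427260079199
red [ 0.5926 -0.2074  0.014 ] 0.6278283054739537
copper [0.4286 0.1914 0.008 ] 0.46937917510466703
silver [ 0.5034 -0.3926  0.03  ] 0.6384017503820972
bfan [ 0.4343 -0.1861  0.015 ] 0.4725310991581456
bhs [0.4915 0.3844 0.02  ] 0.6240020279432158
wfan [ 0.6245 -0.0021  0.012 ] 0.6244809910604191
jar [0.459  0.0082 0.042 ] 0.45908889360526256
mem [0.7149 0.0054 0.005 ] 0.7149280374037458
brush [ 0.7501 -0.2062  0.015 ] 0.7779617380184031
```

View pics/tiles.png

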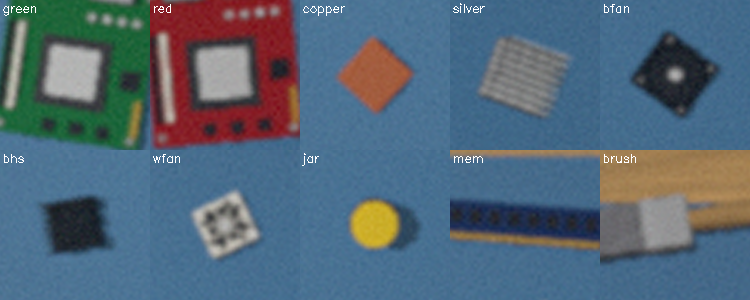

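The tiles match the rough top-view positions, and both boards have their ports toward world +x. Next I hover over the black heatsink to take the first wrist-camera measurement.

```bash
cat >> h.py <<'E'
def yaw(s): return np.degrees(np.arctan2(s["orientation"][1,0],s["orientation"][0,0]))
def go(x,y,z,psi,n=1,s=None):
    "per call: shift in tool axes at that call's start + roll, to reach measured pose"
    s=s or arm.sense();p=np.array(s["position"]);a=yaw(s);d=(np.array([x,y,z])-p)/n;t=((psi-a+180)%360-180)/n
    print("at",p,"yaw %.2f"%a,"step mm %.0f deg %.1f (max 208, 35.8)"%(1e3*np.linalg.norm(d),t))
    for i in range(n):
        b=np.radians(a+i*t);X=np.array([np.cos(b),np.sin(b)]);Y=np.array([np.sin(b),-np.cos(b)])
        print("  call",i+1,"x %.4f y %.4f z %.4f roll %.4f"%(X@d[:2],Y@d[:2],-d[2],-np.radians(t)))
E
python3 -c "
from h import *
go(.4915,.3844,.2,90,2)"
```

```text
at [0.2202 0.6113 0.239 ] yaw 160.19 step mm 178 deg -35.1 (max 208, 35.8)
  call 1 x -0.1660 y -0.0607 z 0.0195 roll 0.6125
  call 2 x -0.1708 y 0.0458 z 0.0195 roll 0.6125
```

```bash
python3 -m crank '[[-0.033,-0.012,0.004,0.1225],[-0.066,-0.024,0.008,0.245],[-0.100,-0.036,0.012,0.3675],[-0.133,-0.049,0.016,0.49],[-0.166,-0.061,0.0195,0.6125]]' 0.087
python3 -m crank '[[-0.034,0.009,0.004,0.1225],[-0.068,0.018,0.008,0.245],[-0.102,0.027,0.012,0.3675],[-0.137,0.037,0.016,0.49],[-0.171,0.046,0.0195,0.6125]]'
python3 -m crank '[[0,0,0,0],[0,0,0,0],[0,0,0,0],[0,0,0,0],[0,0,0,0]]'
python3 - <<'E'
from h import *
s=arm.sense();c=arm.read_camera("wrist");cv2.imwrite("pics/w1.png",c["frame"])
print(s["position"],yaw(s),s["orientation"][:,2],s["joint_positions"])
cv2.imwrite("pics/o1.png",np.hstack([ortho(c,s,(.4915,.3844),.02,half=.05),ortho(c,s,(.588,.208),.014,half=.05)]))
E
```

```text
clock: 0.62
position: [0.3569, 0.4963, 0.2197]
orientation: [[-0.57, 0.822, -0.0], [0.822, 0.57, -0.0], [-0.0, -0.0, -1.0]]
wrist_force: [0.2, 0.7, 0.8]
opening: 0.0869
clock: 1.03
position: [0.4929, 0.3829, 0.2003]
orientation: [[0.006, 1.0, 0.0], [1.0, -0.006, -0.0], [-0.0, 0.0, -1.0]]
wrist_force: [0.4, 1.0, -0.7]
opening: 0.0871
clock: 1.45
position: [0.4906, 0.3858, 0.2006]
orientation: [[-0.003, 1.0, -0.0], [1.0, 0.003, 0.0], [0.0, -0.0, -1.0]]
wrist_force: [-0.8, -0.2, -0.6]
opening: 0.0868
[0.4906 0.3858 0.2006] 90.17729086411192 [-0.0004  0.0005 -1.    ] [-1.0344  0.312   0.3699  1.5998 -0.1178  1.2517 -0.6406]
```

View pics/w1.png

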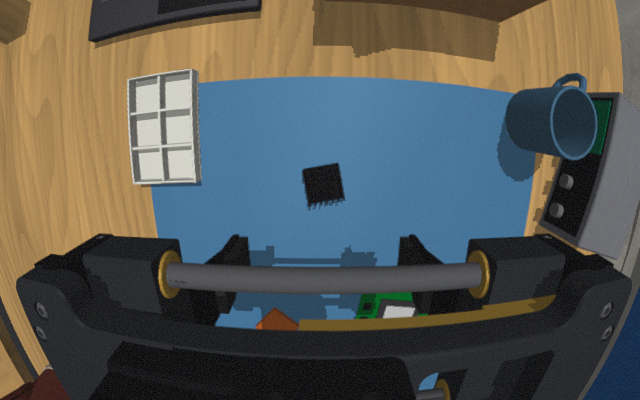

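View pics/o1.png

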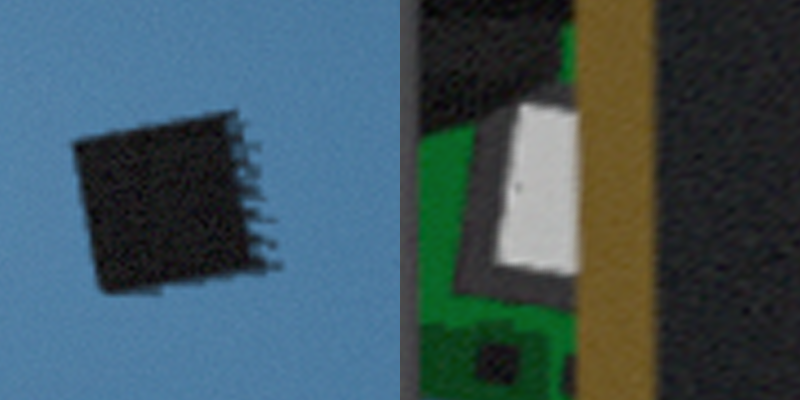

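The ortho view shows the black heatsink turned about 11°. After allowing for its visible side face, its centre is near (0.4905, 0.388), which agrees with the top camera. I'll squeeze it lightly once in each axis so the jaws centre it.

```bash
python3 -m crank '[[0.0004,0,0.036,-0.04],[0.0009,0,0.072,-0.08],[0.0013,0,0.105,-0.12],[0.0018,0,0.13,-0.16],[0.0022,0,0.15,-0.192]]' 0.087 5
python3 -m crank '[[0,0,0.010,0],[0,0,0.020,0],[0,0,0.0296,0],[0,0,0.0296,0],[0,0,0.0296,0]]'
python3 -m crank '[[0,0,0,0],[0,0,0,0],[0,0,0,0],[0,0,0,0],[0,0,0,0]]' 0 5
python3 -m crank '[[0,0,0,0],[0,0,0,0],[0,0,0,0],[0,0,0,0],[0,0,0,0]]' 0 5
```

```text
clock: 1.92
position: [0.4901, 0.3867, 0.0481]
orientation: [[-0.195, 0.981, -0.002], [0.981, 0.195, -0.001], [-0.001, -0.002, -1.0]]
wrist_force: [0.7, -0.2, -0.9]
opening: 0.0869
clock: 2.33
position: [0.4919, 0.3868, 0.0214]
orientation: [[-0.19, 0.982, 0.0], [0.982, 0.19, 0.0], [0.0, 0.0, -1.0]]
wrist_force: [-0.3, 0.2, 1.1]
opening: 0.087
clock: 2.75
position: [0.4919, 0.3867, 0.0213]
orientation: [[-0.191, 0.982, 0.0], [0.982, 0.191, 0.0], [0.0, 0.0, -1.0]]
wrist_force: [0.3, 0.5, 0.0]
opening: 0.0613
clock: 3.17
position: [0.4917, 0.3865, 0.0209]
orientation: [[-0.191, 0.982, -0.0], [0.982, 0.191, -0.0], [-0.0, -0.0, -1.0]]
wrist_force: [0.3, -0.4, 0.2]
opening: 0.0402
```

```bash
python3 -m crank '[[0,0,0,0],[0,0,0,0],[0,0,0,0],[0,0,0,0],[0,0,0,0]]' 0.08 5 >/dev/null
python3 -m crank '[[0,0,0,0],[0,0,0,0.12],[0,0,0,0.24],[0,0,0,0.36],[0,0,0,0.48]]' >/dev/null
python3 -m crank '[[0,0,0,0.12],[0,0,0,0.24],[0,0,0,0.36],[0,0,0,0.48],[0,0,0,0.6]]' >/dev/null
python3 -m crank '[[0,0,0,0.12],[0,0,0,0.24],[0,0,0,0.36],[0,0,0,0.4908],[0,0,0,0.4908]]'
python3 -m crank '[[0,0,0,0],[0,0,0,0],[0,0,0,0],[0,0,0,0],[0,0,0,0]]' 0 10 >/dev/null
python3 -m crank '[[0,0,0,0],[0,0,0,0],[0,0,0,0],[0,0,0,0],[0,0,0,0]]' 0 10
python3 -m crank '[[0,0,0,0],[0,0,-0.01,0],[0,0,-0.03,0],[0,0,-0.06,0],[0,0,-0.09,0]]' 0 15
python3 -c "
from h import *
go(.53,-.207,.2,0,4)"
```

```text
clock: 4.83
position: [0.4916, 0.3867, 0.0208]
orientation: [[0.983, 0.185, 0.0], [0.185, -0.983, -0.0], [-0.0, 0.0, -1.0]]
wrist_force: [-0.3, 0.1, 0.1]
opening: 0.08
clock: 5.67
position: [0.4918, 0.3866, 0.021]
orientation: [[0.982, 0.191, 0.0], [0.191, -0.982, 0.0], [0.0, -0.0, -1.0]]
wrist_force: [0.5, -0.3, 0.4]
opening: 0.0397
clock: 6.08
position: [0.4914, 0.3858, 0.112]
orientation: [[0.982, 0.19, -0.001], [0.19, -0.982, -0.002], [-0.001, 0.001, -1.0]]
wrist_force: [0.5, 0.5, -0.4]
opening: 0.0397
at [0.4914 0.3858 0.112 ] yaw 10.97 step mm 150 deg -2.7 (max 208, 35.8)
  call 1 x -0.0187 y 0.1473 z -0.0220 roll 0.0479
  call 2 x -0.0117 y 0.1481 z -0.0220 roll 0.0479
  call 3 x -0.0046 y 0.1485 z -0.0220 roll 0.0479
  call 4 x 0.0026 y 0.1485 z -0.0220 roll 0.0479
```

```bash
python3 -c "
from h import *
go(.53,.208,.2,0)"
```

```text
at [0.4914 0.3858 0.112 ] yaw 10.97 step mm 202 deg -11.0 (max 208, 35.8)
  call 1 x 0.0041 y 0.1819 z -0.0880 roll 0.1915
```

```bash
python3 -m crank '[[0.0008,0.036,-0.018,0.04],[0.0016,0.073,-0.036,0.08],[0.0025,0.109,-0.053,0.12],[0.0033,0.146,-0.071,0.16],[0.0041,0.182,-0.088,0.1915]]' >/dev/null
python3 -m crank '[[0,0,0,0],[0,0,0,0],[0,0,0,0],[0,0,0,0],[0,0,0,0]]'
python3 - <<'E'
from h import *
s=arm.sense();c=arm.read_camera("wrist");cv2.imwrite("pics/w2.png",c["frame"]);np.save("w2.npy",dict(s=s,c=c),allow_pickle=True)
print(s["position"],yaw(s))
cv2.imwrite("pics/o2.png",ortho(c,s,(.588,.208),.014,half=.05))
E
```

```text
clock: 6.92
position: [0.5298, 0.21, 0.1984]
orientation: [[1.0, 0.003, -0.001], [0.003, -1.0, -0.001], [-0.001, 0.001, -1.0]]
wrist_force: [0.8, -0.6, -0.7]
opening: 0.0399
[0.5298 0.21   0.1984] 0.15817656865746388
```

View pics/o2.png

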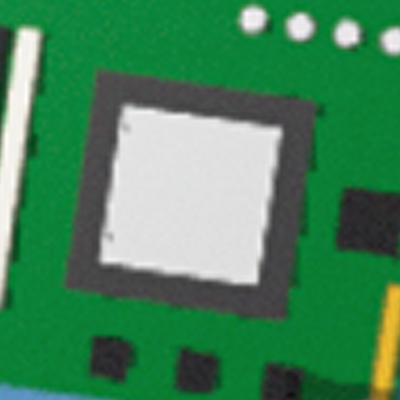

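The green processor is clear and tilted a few degrees, with the corners of its bright square near (122,105) and (260,283). I'll segment it, then go to the red board.

```bash
cat >> h.py <<'E'
def proc(c,s,ctr,z=.014,half=.05):
    im=ortho(c,s,ctr,z,half=half);hsv=cv2.cvtColor(im,cv2.COLOR_BGR2HSV)
    m=((hsv[...,2]>150)&(hsv[...,1]<60)).astype(np.uint8);m=cv2.morphologyEx(m,cv2.MORPH_OPEN,np.ones((25,25)))
    return rect(m,ctr,half=half)
E
for i in 1 2 3; do :; done
python3 -m crank '[[0,0.028,0,0],[0,0.056,0,0],[0,0.084,0,0],[0,0.112,0,0],[0,0.14,0,0]]' >/dev/null
python3 -m crank '[[0,0.028,0,0],[0,0.056,0,0],[0,0.084,0,0],[0,0.112,0,0],[0,0.14,0,0]]' >/dev/null
python3 -m crank '[[0,0.028,0,0],[0,0.056,0,0],[0,0.084,0,0],[0,0.112,0,0],[0,0.137,0,0]]' >/dev/null
python3 -m crank '[[0,0,0,0],[0,0,0,0],[0,0,0,0],[0,0,0,0],[0,0,0,0]]'
python3 - <<'E'
from h import *
d=np.load("w2.npy",allow_pickle=True).item();print("green",proc(d["c"],d["s"],(.588,.208)))
t=arm.read_camera("top")
s=arm.sense();c=arm.read_camera("wrist");np.save("w3.npy",dict(s=s,c=c),allow_pickle=True)
print(s["position"],yaw(s))
print("red",proc(c,s,(.5926,-.2074)))
for n,q in(("green",(.588,.208)),("red",(.5926,-.2074))):
    im=ortho(t,None,q,.014,half=.05,f=lambda P:proj(t,P));hsv=cv2.cvtColor(im,cv2.COLOR_BGR2HSV)
    m=((hsv[...,2]>130)&(hsv[...,1]<70)).astype(np.uint8);m=cv2.morphologyEx(m,cv2.MORPH_OPEN,np.ones((25,25)));print("top",n,rect(m,q,half=.05))
f=c["frame"];cv2.imwrite("pics/w3.png",np.hstack([f[:,::1],]))
E
```

```text
clock: 8.63
position: [0.5311, -0.2067, 0.1988]
orientation: [[1.0, 0.003, -0.0], [0.003, -1.0, 0.0], [-0.0, -0.0, -1.0]]
wrist_force: [-0.6, 0.2, 0.4]
opening: 0.0402
green (array([0.5891, 0.2104]), array([40.5325, 40.4474]), -8.392925262451172)
[ 0.5311 -0.2069  0.1989] 0.15013621965628934
red (array([ 0.5932, -0.206 ]), array([40.4572, 40.537 ]), 5.389312744140625)
top green (array([0.5898, 0.21  ]), array([42.2095, 42.2151]), -8.40337085723877)
top red (array([ 0.603 , -0.2056]), array([23.5216, 41.6097]), 1.2453689575195312)
```

View pics/w3.png

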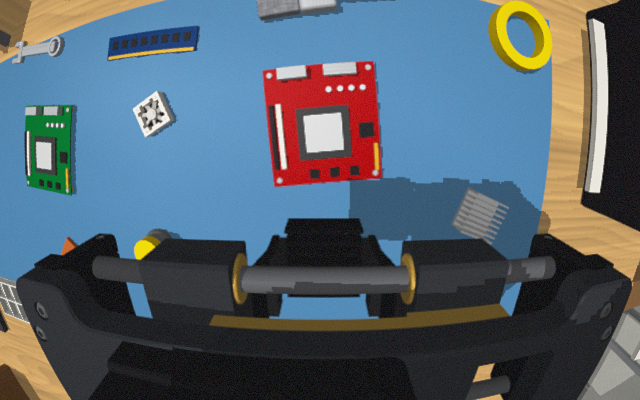

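Green processor: (0.589, 0.210), yaw −8.4°. Red processor: (0.593, −0.206), yaw +5.4°. Both measure 40.5 mm, and the top camera agrees on green to within 1 mm. Its red mask failed, so I ignore that reading. The view shows a clear path over the red board, so I place the black heatsink.

```bash
python3 -c "
from h import *
go(.5932,-.206,.06,5.39)"
```

```text
at [ 0.531  -0.2072  0.1989] yaw 0.13 step mm 152 deg 5.3 (max 208, 35.8)
  call 1 x 0.0622 y -0.0010 z 0.1389 roll -0.0918
```

```bash
python3 -m crank '[[0.02,0,0.02,-0.03],[0.04,-0.0005,0.05,-0.06],[0.0622,-0.001,0.08,-0.0918],[0.0622,-0.001,0.11,-0.0918],[0.0622,-0.001,0.1389,-0.0918]]' >/dev/null
python3 -m crank '[[0,0,0,0],[0,0,0.005,0],[0,0,0.01,0],[0,0,0.015,0],[0,0,0.02,0]]' >/dev/null
python3 -m crank '[[0,0,0,0],[0,0,0,0],[0,0,0,0],[0,0,0,0],[0,0,0,0]]'
python3 -c "
from h import *
go(.5932,-.206,.0355,5.39)"
```

```text
clock: 9.98
position: [0.5931, -0.2073, 0.0404]
orientation: [[0.996, 0.092, 0.0], [0.092, -0.996, -0.0], [0.0, 0.0, -1.0]]
wrist_force: [-0.4, 0.3, -0.6]
opening: 0.04
at [ 0.5931 -0.2073  0.0404] yaw 5.29 step mm 5 deg 0.1 (max 208, 35.8)
  call 1 x 0.0002 y -0.0013 z 0.0049 roll -0.0018
```

```bash
python3 -m crank '[[0,-0.0013,0.001,0],[0,-0.0013,0.002,0],[0,-0.0013,0.003,0],[0,-0.0013,0.0036,0],[0,-0.0013,0.0042,0]]'
python3 -m crank '[[0,0,0.0004,0],[0,0,0.0008,0],[0,0,0.0011,0],[0,0,0.0013,0],[0,0,0.0013,0]]'
```

```text
clock: 10.4
position: [0.5927, -0.206, 0.0357]
orientation: [[0.996, 0.092, -0.0], [0.092, -0.996, -0.0], [-0.0, 0.0, -1.0]]
wrist_force: [0.2, -0.3, -0.8]
opening: 0.0399
clock: 10.82
position: [0.5928, -0.206, 0.035]
orientation: [[0.996, 0.092, 0.0], [0.092, -0.996, 0.0], [0.0, -0.0, -1.0]]
wrist_force: [-2.1, 0.8, 5.1]
opening: 0.0393
```

Contact reads 5 N, so I release, rise and take a check view.

```bash
python3 -m crank '[[0,0,0,0],[0,0,0,0],[0,0,0,0],[0,0,0,0],[0,0,0,0]]' 0.06 5
python3 -m crank '[[0,0,-0.01,0],[0,0,-0.03,0],[0,0,-0.06,0],[-0.02,0,-0.1,0],[-0.05,0,-0.135,0]]' 0.087 5 >/dev/null
python3 -m crank '[[-0.012,0,-0.03,0],[-0.012,0,-0.03,0],[-0.012,0,-0.03,0],[-0.012,0,-0.03,0],[-0.012,0,-0.03,0]]'
python3 - <<'E'
from h import *
s=arm.sense();c=arm.read_camera("wrist");np.save("w4.npy",dict(s=s,c=c),allow_pickle=True)
print(s["position"],yaw(s),s["wrist_force"])
a=ortho(c,s,(.593,-.206),.012,half=.05);b=ortho(c,s,(.593,-.206),.034,half=.05)
cv2.imwrite("pics/o4.png",np.clip(np.hstack([a,b]).astype(float)*1.6,0,255))
E
```

```text
clock: 11.23
position: [0.5927, -0.206, 0.0345]
orientation: [[0.996, 0.092, -0.0], [0.092, -0.996, -0.0], [-0.0, 0.0, -1.0]]
wrist_force: [-1.2, 0.2, -1.3]
opening: 0.0586
clock: 12.07
position: [0.5357, -0.2106, 0.193]
orientation: [[0.996, 0.093, -0.001], [0.093, -0.996, 0.0], [-0.001, -0.0, -1.0]]
wrist_force: [-0.3, 0.5, 0.2]
opening: 0.0868
[ 0.5357 -0.2106  0.193 ] 5.333826849950239 [-0.252   0.5236  0.192 ][ WARN:0@1.969] global loadsave.cpp:1063 imwrite_ Unsupported depth image for selected encoder is fallbacked to CV_8U.
```

View pics/o4.png

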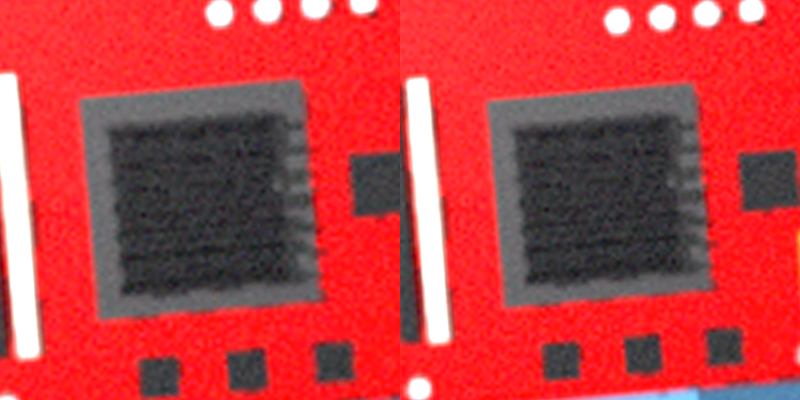

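The black heatsink sits centred in the frame: block centre at about (202,200) against frame centre (200,200), which is under 0.5 mm. The white fan is next, and I'll measure the other parts from the saved views.

```bash
python3 - <<'E'
from h import *
t=arm.read_camera("top");d={k:np.load(f"w{k}.npy",allow_pickle=True).item() for k in(2,3,4)}
def meas(n,ctr,z,f):
    out=[]
    for k in("top",3,4,2):
        c=t if k=="top" else d[k]["c"]
        im=ortho(c,None if k=="top" else d[k]["s"],ctr,z,half=.05,f=(lambda P:proj(t,P)) if k=="top" else None)
        hsv=cv2.cvtColor(im,cv2.COLOR_BGR2HSV).astype(int);m=f(hsv).astype(np.uint8)
        m=cv2.morphologyEx(cv2.morphologyEx(m,cv2.MORPH_CLOSE,np.ones((35,35))),cv2.MORPH_OPEN,np.ones((35,35)))
        if m.sum()>8000: print(n,k,*rect(m,ctr,half=.05))
notblue=lambda h:~((h[...,0]>95)&(h[...,0]<120)&(h[...,1]>90))
meas("wfan",(.6245,-.002),.012,lambda h:(h[...,1]<70)&(h[...,2]>100))
meas("silver",(.5034,-.3926),.03,lambda h:h[...,1]<70)
meas("bfan",(.4343,-.1861),.015,lambda h:(h[...,2]<70))
meas("copper",(.4286,.1914),.008,lambda h:(h[...,0]<20)&(h[...,1]>90))
go(.6245,-.002,.06,0,2)
E
```

```text
wfan top [ 0.6243 -0.0027] [44.9729 45.1512] 25.346176147460938
wfan 3 [ 0.6237 -0.0046] [44.081  46.6267] 25.602188110351562
wfan 4 [ 0.6237 -0.0046] [43.7535 46.5089] 25.559967041015625
wfan 2 [0.6233 0.0007] [42.8268 47.1118] 25.48919677734375
silver 3 [ 0.4942 -0.3844] [82.1923 83.9594] -1.8060253858566284
silver 4 [ 0.4969 -0.4048] [107.2031  56.5793] -27.864891052246094
silver 2 [ 0.5034 -0.3926] [99.75 99.75] 0.0
bfan top [ 0.4349 -0.1861] [49.9621 47.4868] -36.193206787109375
bfan 3 [ 0.4589 -0.1861] [50.5  99.75] 0.0
bfan 4 [ 0.4538 -0.187 ] [33.07   55.4756] 5.042449951171875
bfan 2 [ 0.4278 -0.1861] [86.75 99.75] 0.0
copper top [0.4284 0.1911] [43.6303 43.1849] -42.51044845581055
copper 3 [0.4447 0.1923] [26. 33.] 0.0
copper 4 [0.426  0.1896] [48.2212 56.9178] -41.987213134765625
at [ 0.5356 -0.2109  0.1928] yaw 5.31 step mm 131 deg -2.7 (max 208, 35.8)
  call 1 x 0.0539 y -0.0999 z 0.0664 roll 0.0463
  call 2 x 0.0493 y -0.1023 z 0.0664 roll 0.0463
```

```bash
python3 -c "
from h import *
go(.624,-.002,.06,25.5,2)"
```

```text
at [ 0.5356 -0.2109  0.1928] yaw 5.31 step mm 131 deg 10.1 (max 208, 35.8)
  call 1 x 0.0537 y -0.0999 z 0.0664 roll -0.1762
  call 2 x 0.0704 y -0.0889 z 0.0664 roll -0.1762
```

```bash
python3 -m crank '[[0.011,-0.02,0.01,-0.035],[0.022,-0.04,0.02,-0.07],[0.033,-0.06,0.035,-0.106],[0.043,-0.08,0.05,-0.141],[0.0537,-0.1,0.0664,-0.1762]]' 0.087 5 >/dev/null
python3 -m crank '[[0.014,-0.018,0.01,-0.035],[0.028,-0.036,0.02,-0.07],[0.042,-0.054,0.035,-0.106],[0.056,-0.072,0.05,-0.141],[0.0704,-0.089,0.0664,-0.1762]]' >/dev/null
python3 -m crank '[[0,0,0.005,0],[0,0,0.015,0],[0,0,0.025,0],[0,0,0.033,0],[0,0,0.037,0]]' >/dev/null
python3 -m crank '[[0,0,0,0],[0,0,0,0],[0,0,0,0],[0,0,0,0],[0,0,0,0]]'
python3 -c "
from h import *
go(.624,-.002,.020,25.5,1)"
```

```text
clock: 13.83
position: [0.6246, -0.0023, 0.0246]
orientation: [[0.903, 0.43, 0.001], [0.43, -0.903, 0.0], [0.001, 0.0, -1.0]]
wrist_force: [1.0, 0.9, -0.2]
opening: 0.0867
at [ 0.6246 -0.0023  0.0246] yaw 25.47 step mm 5 deg 0.0 (max 208, 35.8)
  call 1 x -0.0004 y -0.0005 z 0.0046 roll -0.0005
```

```bash
Z='[[0,0,0,0],[0,0,0,0],[0,0,0,0],[0,0,0,0],[0,0,0,0]]'
python3 -m crank '[[0,0,0.002,0],[0,0,0.0046,0],[0,0,0.0046,0],[0,0,0.0046,0],[0,0,0.0046,0]]' 0 5 >/dev/null
python3 -m crank '[[0,0,0,0],[0,0,0,0],[0,0,0,0],[0,0,0,0],[0,0,0,0]]'
python3 -m crank '[[0,0,0,0],[0,0,0,0],[0,0,0,0],[0,0,0,0],[0,0,0,0]]' 0.08 5 >/dev/null
python3 -m crank '[[0,0,0,0],[0,0,0,-0.12],[0,0,0,-0.24],[0,0,0,-0.36],[0,0,0,-0.48]]' >/dev/null
python3 -m crank '[[0,0,0,-0.12],[0,0,0,-0.24],[0,0,0,-0.36],[0,0,0,-0.48],[0,0,0,-0.6]]' >/dev/null
python3 -m crank '[[0,0,0,-0.12],[0,0,0,-0.24],[0,0,0,-0.36],[0,0,0,-0.4908],[0,0,0,-0.4908]]'
python3 -m crank '[[0,0,0,0],[0,0,0,0],[0,0,0,0],[0,0,0,0],[0,0,0,0]]' 0 10 >/dev/null
python3 -m crank '[[0,0,0,0],[0,0,0,0],[0,0,0,0],[0,0,0,0],[0,0,0,0]]' 0 10
python3 -m crank '[[0,0,0,0],[0,0,-0.01,0],[0,0,-0.03,0],[0,0,-0.06,0],[0,0,-0.08,0]]' 0 12
python3 -c "
from h import *
go(.5932,-.206,.09,95.39,2)"
```

```text
clock: 14.67
position: [0.6243, -0.0023, 0.0195]
orientation: [[0.903, 0.43, 0.0], [0.43, -0.903, -0.0], [0.0, 0.0, -1.0]]
wrist_force: [-0.3, 0.1, 0.3]
opening: 0.04
clock: 16.33
position: [0.6243, -0.0025, 0.0196]
orientation: [[-0.435, 0.9, 0.0], [0.9, 0.435, 0.0], [0.0, 0.0, -1.0]]
wrist_force: [0.5, 0.6, 0.1]
opening: 0.08
clock: 17.17
position: [0.6243, -0.0022, 0.0195]
orientation: [[-0.43, 0.903, -0.0], [0.903, 0.43, 0.0], [0.0, -0.0, -1.0]]
wrist_force: [-0.4, -0.2, -0.4]
opening: 0.04
clock: 17.58
position: [0.6248, -0.0025, 0.1022]
orientation: [[-0.43, 0.903, 0.001], [0.903, 0.43, -0.0], [-0.001, 0.001, -1.0]]
wrist_force: [0.9, -0.3, 0.5]
opening: 0.0396
at [ 0.6248 -0.0025  0.1022] yaw 115.45 step mm 103 deg -10.0 (max 208, 35.8)
  call 1 x -0.0851 y -0.0580 z 0.0061 roll 0.1751
  call 2 x -0.0939 y -0.0423 z 0.0061 roll 0.1751
```

```bash
python3 -m crank '[[-0.017,-0.0116,0.001,0.035],[-0.034,-0.023,0.002,0.07],[-0.051,-0.035,0.004,0.105],[-0.068,-0.046,0.005,0.14],[-0.085,-0.058,0.006,0.175]]' >/dev/null
python3 -m crank '[[-0.019,-0.0085,0.001,0.035],[-0.038,-0.017,0.002,0.07],[-0.056,-0.025,0.004,0.105],[-0.075,-0.034,0.005,0.14],[-0.094,-0.0423,0.006,0.175]]' >/dev/null
python3 -m crank '[[0,0,0.005,0],[0,0,0.015,0],[0,0,0.023,0],[0,0,0.028,0],[0,0,0.030,0]]' >/dev/null
python3 -m crank '[[0,0,0,0],[0,0,0,0],[0,0,0,0],[0,0,0,0],[0,0,0,0]]'
python3 -c "
from h import *
go(.593,-.206,.0545,95.39)"
```

```text
clock: 19.25
position: [0.593, -0.2058, 0.0579]
orientation: [[-0.095, 0.996, 0.001], [0.996, 0.095, -0.0], [-0.0, 0.001, -1.0]]
wrist_force: [0.0, -0.2, -0.0]
opening: 0.04
at [ 0.593  -0.2058  0.0579] yaw 95.43 step mm 3 deg -0.0 (max 208, 35.8)
  call 1 x -0.0002 y -0.0001 z 0.0034 roll 0.0007
```

```bash
python3 -m crank '[[0,0,0.001,0],[0,0,0.002,0],[0,0,0.003,0],[0,0,0.0036,0],[0,0,0.0036,0]]'
python3 -m crank '[[0,0,0.0004,0],[0,0,0.0008,0],[0,0,0.0011,0],[0,0,0.0013,0],[0,0,0.0013,0]]'
```

```text
clock: 19.67
position: [0.5926, -0.2058, 0.0537]
orientation: [[-0.094, 0.996, -0.0], [0.996, 0.094, 0.0], [0.0, -0.0, -1.0]]
wrist_force: [0.3, -0.2, -0.1]
opening: 0.0396
clock: 20.08
position: [0.5928, -0.2059, 0.0534]
orientation: [[-0.094, 0.996, 0.0], [0.996, 0.094, 0.0], [0.0, 0.0, -1.0]]
wrist_force: [-4.2, 1.7, 8.6]
opening: 0.0396
```

```bash
python3 -m crank '[[0,0,0,0],[0,0,0,0],[0,0,0,0],[0,0,0,0],[0,0,0,0]]' 0.06 5 
python3 -m crank '[[0,0,-0.01,0],[0,0,-0.03,0],[0,0,-0.06,0],[-0.02,0,-0.1,0],[-0.05,0,-0.135,0]]' 0.087 5 >/dev/null
python3 -m crank '[[-0.012,0,-0.02,0],[-0.012,0,-0.02,0],[-0.012,0,-0.02,0],[-0.012,0,-0.02,0],[-0.012,0,-0.02,0]]'
python3 - <<'E'
from h import *
s=arm.sense();c=arm.read_camera("wrist");np.save("w5.npy",dict(s=s,c=c),allow_pickle=True)
a=ortho(c,s,(.593,-.206),.012,half=.05);b=ortho(c,s,(.593,-.206),.046,half=.05)
cv2.imwrite("pics/o5.png",np.clip(np.hstack([a,b]).astype(float)*1.3,0,255).astype(np.uint8))
go(.502,-.46,.2,80,2)
E
```

```text
clock: 20.5
position: [0.5927, -0.2058, 0.0524]
orientation: [[-0.095, 0.996, -0.0], [0.996, 0.095, -0.0], [-0.0, -0.0, -1.0]]
wrist_force: [0.3, 0.7, 0.3]
opening: 0.0584
clock: 21.33
position: [0.5978, -0.2613, 0.2006]
orientation: [[-0.096, 0.995, -0.002], [0.995, 0.096, 0.001], [0.001, -0.002, -1.0]]
wrist_force: [-0.2, 0.8, -0.2]
opening: 0.0871
at [ 0.5978 -0.2614  0.2005] yaw 95.50 step mm 110 deg -7.8 (max 208, 35.8)
  call 1 x -0.0943 y -0.0572 z 0.0003 roll 0.1353
  call 2 x -0.1011 y -0.0440 z 0.0003 roll 0.1353
```

View pics/o5.png

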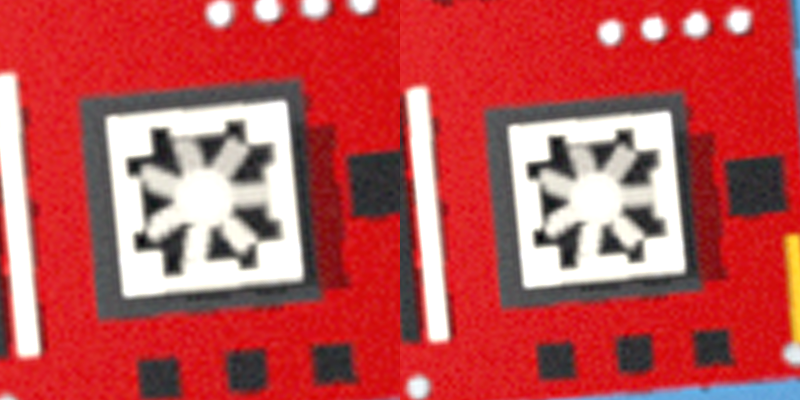

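The white fan is centred too: fan centre at about (198,198) against frame centre (200,199). Copper plate next.

```bash
python3 -c "
from h import *
go(.4284,.1911,.06,137.5,3)"
```

```text
at [ 0.5978 -0.2614  0.2005] yaw 95.50 step mm 168 deg 14.0 (max 208, 35.8)
  call 1 x 0.1555 y -0.0418 z 0.0468 roll -0.2443
  call 2 x 0.1610 y -0.0029 z 0.0468 roll -0.2443
  call 3 x 0.1569 y 0.0362 z 0.0468 roll -0.2443
```

```bash
python3 -m crank '[[0.031,-0.008,0,-0.049],[0.062,-0.017,0,-0.098],[0.093,-0.025,0,-0.147],[0.124,-0.033,0,-0.195],[0.1555,-0.0418,0,-0.2443]]' 0.087 5 >/dev/null
python3 -m crank '[[0.032,-0.0006,0.004,-0.049],[0.064,-0.0012,0.01,-0.098],[0.097,-0.0017,0.02,-0.147],[0.129,-0.0023,0.03,-0.195],[0.161,-0.0029,0.04,-0.2443]]' >/dev/null
python3 -m crank '[[0.031,0.007,0.02,-0.049],[0.063,0.014,0.04,-0.098],[0.094,0.022,0.06,-0.147],[0.126,0.029,0.08,-0.195],[0.157,0.0362,0.1,-0.2443]]' >/dev/null
python3 -m crank '[[0,0,0,0],[0,0,0.01,0],[0,0,0.02,0],[0,0,0.03,0],[0,0,0.036,0]]' >/dev/null
python3 -m crank '[[0,0,0,0],[0,0,0,0],[0,0,0,0],[0,0,0,0],[0,0,0,0]]'
python3 -c "
from h import *
s=arm.sense();c=arm.read_camera('wrist');np.save('w6.npy',dict(s=s,c=c),allow_pickle=True)
go(.4284,.1911,.019,137.5)"
```

```text
clock: 23.47
position: [0.4297, 0.19, 0.0263]
orientation: [[-0.736, 0.677, 0.001], [0.677, 0.736, 0.0], [-0.0, 0.001, -1.0]]
wrist_force: [-0.3, -1.2, 0.3]
opening: 0.0871
at [0.4297 0.19   0.0263] yaw 137.41 step mm 7 deg 0.1 (max 208, 35.8)
  call 1 x 0.0017 y -0.0000 z 0.0073 roll -0.0016
```

```bash

python3 -m crank '[[0.0017,0,0.002,0],[0.0017,0,0.004,0],[0.0017,0,0.006,0],[0.0017,0,0.007,0],[0.0017,0,0.007,0]]' 0 5 
python3 -m crank '[[0,0,0,0],[0,0,0,0],[0,0,0,0],[0,0,0,0],[0,0,0,0]]'
python3 -m crank '[[0,0,0,0],[0,0,0,0],[0,0,0,0],[0,0,0,0],[0,0,0,0]]' 0.083 5 >/dev/null
python3 -m crank '[[0,0,0,0],[0,0,0,0.12],[0,0,0,0.24],[0,0,0,0.36],[0,0,0,0.48]]' >/dev/null
python3 -m crank '[[0,0,0,0.12],[0,0,0,0.24],[0,0,0,0.36],[0,0,0,0.48],[0,0,0,0.6]]' >/dev/null
python3 -m crank '[[0,0,0,0.12],[0,0,0,0.24],[0,0,0,0.36],[0,0,0,0.4908],[0,0,0,0.4908]]'
python3 -m crank '[[0,0,0,0],[0,0,0,0],[0,0,0,0],[0,0,0,0],[0,0,0,0]]' 0 10 >/dev/null
python3 -m crank '[[0,0,0,0],[0,0,0,0],[0,0,0,0],[0,0,0,0],[0,0,0,0]]' 0 20
python3 -m crank '[[0,0,0,0],[0,0,-0.01,0],[0,0,-0.03,0],[0,0,-0.05,0],[0,0,-0.07,0]]' 0 25
python3 -c "
from h import *
go(.5893,.2103,.07,81.6,1)"
```

```text
clock: 23.93
position: [0.4279, 0.1909, 0.0185]
orientation: [[-0.736, 0.677, -0.0], [0.677, 0.736, -0.0], [0.0, -0.001, -1.0]]
wrist_force: [-0.4, 0.7, -1.0]
opening: 0.0617
clock: 24.35
position: [0.4281, 0.191, 0.0189]
orientation: [[-0.736, 0.677, 0.0], [0.677, 0.736, -0.0], [-0.0, 0.0, -1.0]]
wrist_force: [0.4, -0.4, 0.3]
opening: 0.0439
clock: 26.02
position: [0.4281, 0.1911, 0.0189]
orientation: [[0.681, 0.732, 0.0], [0.732, -0.681, -0.0], [-0.0, 0.0, -1.0]]
wrist_force: [0.0, -0.5, -0.2]
opening: 0.0829
clock: 26.85
position: [0.428, 0.191, 0.0189]
orientation: [[0.677, 0.736, -0.0], [0.736, -0.677, -0.0], [-0.0, -0.0, -1.0]]
wrist_force: [-0.4, -0.2, -0.6]
opening: 0.0438
clock: 27.27
position: [0.4279, 0.1907, 0.0902]
orientation: [[0.677, 0.736, -0.0], [0.736, -0.677, -0.001], [-0.001, 0.0, -1.0]]
wrist_force: [-0.2, 0.4, -1.8]
opening: 0.0436
at [0.4279 0.1907 0.0902] yaw 47.40 step mm 164 deg 34.2 (max 208, 35.8)
  call 1 x 0.1237 y 0.1055 z 0.0202 roll -0.5969
```

```bash
python3 -m crank '[[0.025,0.021,0,-0.12],[0.05,0.042,0.005,-0.24],[0.074,0.063,0.01,-0.36],[0.099,0.084,0.015,-0.48],[0.1237,0.1055,0.0202,-0.597]]' >/dev/null
python3 -m crank '[[0,0,0,0],[0,0,0.008,0],[0,0,0.016,0],[0,0,0.024,0],[0,0,0.032,0]]' >/dev/null
python3 -m crank '[[0,0,0,0],[0,0,0,0],[0,0,0,0],[0,0,0,0],[0,0,0,0]]'
python3 -c "
from h import *
go(.5893,.2103,.034,81.6,1)"
```

```text
clock: 28.52
position: [0.5897, 0.2109, 0.0372]
orientation: [[0.146, 0.989, 0.001], [0.989, -0.146, 0.0], [0.001, 0.001, -1.0]]
wrist_force: [0.7, 0.8, -1.0]
opening: 0.0436
at [0.5897 0.2109 0.0372] yaw 81.62 step mm 3 deg -0.0 (max 208, 35.8)
  call 1 x -0.0007 y -0.0003 z 0.0032 roll 0.0004
```

```bash
python3 -m crank '[[-0.0007,-0.0003,0.001,0],[-0.0007,-0.0003,0.002,0],[-0.0007,-0.0003,0.003,0],[-0.0007,-0.0003,0.0034,0],[-0.0007,-0.0003,0.0036,0]]'
python3 -m crank '[[0,0,0.0003,0],[0,0,0.0005,0],[0,0,0.0007,0],[0,0,0.0009,0],[0,0,0.0009,0]]'
```

```text
clock: 28.93
position: [0.589, 0.21, 0.033]
orientation: [[0.146, 0.989, -0.0], [0.989, -0.146, -0.0], [-0.0, -0.0, -1.0]]
wrist_force: [-1.1, -0.1, 1.0]
opening: 0.0433
clock: 29.35
position: [0.589, 0.21, 0.0329]
orientation: [[0.146, 0.989, -0.0], [0.989, -0.146, 0.0], [0.0, -0.0, -1.0]]
wrist_force: [-5.3, -1.3, 8.9]
opening: 0.0437
```

```bash
python3 -m crank '[[0,0,0,0],[0,0,0,0],[0,0,0,0],[0,0,0,0],[0,0,0,0]]' 0.06 5 
python3 -m crank '[[0,0,-0.01,0],[0,0,-0.03,0],[0,0,-0.06,0],[-0.02,0,-0.1,0],[-0.05,0,-0.135,0]]' 0.087 5 >/dev/null
python3 -m crank '[[-0.012,0,-0.03,0],[-0.012,0,-0.03,0],[-0.012,0,-0.03,0],[-0.012,0,-0.03,0],[-0.012,0,-0.03,0]]'
python3 - <<'E'
from h import *
s=arm.sense();c=arm.read_camera("wrist");np.save("w7.npy",dict(s=s,c=c),allow_pickle=True)
q=(.5893,.2103)
a=ortho(c,s,q,.012,half=.05);b=ortho(c,s,q,.022,half=.05)
hsv=cv2.cvtColor(b,cv2.COLOR_BGR2HSV);m=((hsv[...,0]<20)&(hsv[...,1]>90)).astype(np.uint8);m=cv2.morphologyEx(m,cv2.MORPH_OPEN,np.ones((25,25)));print(rect(m,q,half=.05))
cv2.imwrite("pics/o7.png",np.hstack([a,b]))
go(.502,-.455,.2,73,4)
E
```

```text
clock: 29.77
position: [0.5891, 0.2101, 0.0321]
orientation: [[0.146, 0.989, 0.0], [0.989, -0.146, -0.0], [-0.0, 0.0, -1.0]]
wrist_force: [0.9, 0.6, 1.0]
opening: 0.0591
clock: 30.6
position: [0.5799, 0.1542, 0.1904]
orientation: [[0.145, 0.989, -0.002], [0.989, -0.145, -0.0], [-0.001, -0.002, -1.0]]
wrist_force: [0.3, -0.4, 0.3]
opening: 0.0867
(array([0.5894, 0.2103]), array([45.2586, 45.256 ]), -8.383248329162598)
at [0.5799 0.1541 0.1902] yaw 81.69 step mm 154 deg -2.2 (max 208, 35.8)
  call 1 x -0.1535 y 0.0027 z -0.0025 roll 0.0379
  call 2 x -0.1533 y 0.0085 z -0.0025 roll 0.0379
  call 3 x -0.1529 y 0.0143 z -0.0025 roll 0.0379
  call 4 x -0.1522 y 0.0201 z -0.0025 roll 0.0379
```

View pics/o7.png

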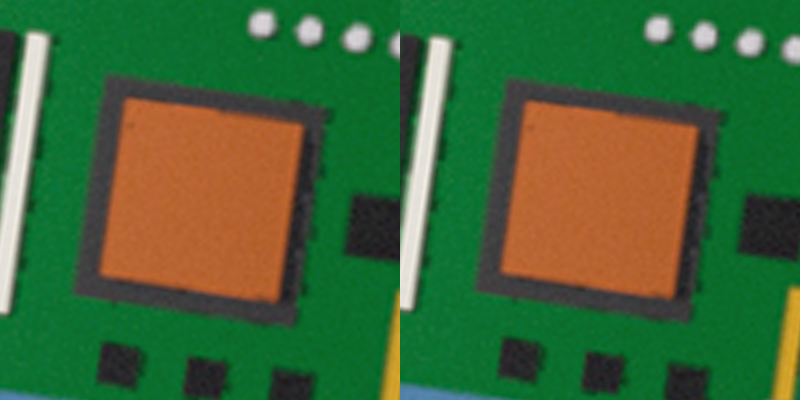

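The copper is placed at (0.5894, 0.2103) with yaw −8.38°, which matches the processor. On to the silver heatsink.

```bash
python3 -m crank '[[-0.031,0.0005,0,0.0076],[-0.062,0.001,0,0.0152],[-0.092,0.0016,0,0.0227],[-0.123,0.002,0,0.03],[-0.1535,0.0027,0,0.0379]]' >/dev/null
python3 -m crank '[[-0.031,0.002,0,0.0076],[-0.062,0.003,0,0.0152],[-0.092,0.005,0,0.0227],[-0.123,0.007,0,0.03],[-0.1533,0.0085,0,0.0379]]' >/dev/null
python3 -m crank '[[-0.031,0.003,0,0.0076],[-0.062,0.006,0,0.0152],[-0.092,0.009,0,0.0227],[-0.123,0.0115,0,0.03],[-0.153,0.0143,0,0.0379]]' >/dev/null
python3 -m crank '[[-0.031,0.004,0,0.0076],[-0.062,0.008,0,0.0152],[-0.092,0.012,0,0.0227],[-0.123,0.016,0,0.03],[-0.153,0.020,0,0.0379]]' >/dev/null
python3 -m crank '[[0,0,0,0],[0,0,0,0],[0,0,0,0],[0,0,0,0],[0,0,0,0]]'
python3 - <<'E'
from h import *
s=arm.sense();c=arm.read_camera("wrist");np.save("w8.npy",dict(s=s,c=c),allow_pickle=True)
cv2.imwrite("pics/o8.png",np.hstack([ortho(c,s,(.502,-.393),.03,half=.05),ortho(c,s,(.502,-.393),.0,half=.05)]))
E
```

```text
clock: 32.73
position: [0.5025, -0.4549, 0.1912]
orientation: [[0.291, 0.957, -0.0], [0.957, -0.291, 0.001], [0.001, -0.0, -1.0]]
wrist_force: [0.4, -0.4, -0.9]
opening: 0.0868
```

View pics/o8.png

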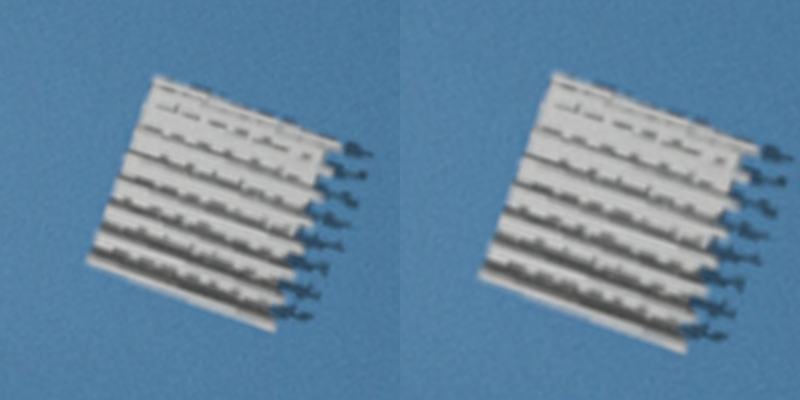

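The left panel (z = 30 mm) shows the top face with corners (155,77), (343,145), (88,262) and (275,330). The sides come out at 50 mm. The centre is (0.5011, −0.3968) and the yaw is −19.9°.

```bash
python3 -c "
from h import *
go(.5011,-.3968,.06,70.1)"
```

```text
at [ 0.5024 -0.4551  0.1914] yaw 73.05 step mm 144 deg -2.9 (max 208, 35.8)
  call 1 x 0.0554 y -0.0183 z 0.1314 roll 0.0515
```

```bash
python3 -m crank '[[0.02,-0.006,0.02,0.02],[0.04,-0.012,0.04,0.04],[0.0554,-0.0183,0.07,0.0515],[0.0554,-0.0183,0.1,0.0515],[0.0554,-0.0183,0.131,0.0515]]' 0.087 5 >/dev/null
python3 -m crank '[[0,0,0,0],[0,0,0.01,0],[0,0,0.02,0],[0,0,0.03,0],[0,0,0.034,0]]' >/dev/null
python3 -m crank '[[0,0,0,0],[0,0,0,0],[0,0,0,0],[0,0,0,0],[0,0,0,0]]'
python3 -c "
from h import *
go(.5011,-.3968,.021,70.1)"
```

```text
clock: 34.03
position: [0.5006, -0.3984, 0.027]
orientation: [[0.342, 0.94, 0.001], [0.94, -0.342, -0.0], [-0.0, 0.001, -1.0]]
wrist_force: [-0.4, -1.4, 0.1]
opening: 0.0869
at [ 0.5006 -0.3984  0.027 ] yaw 69.98 step mm 6 deg 0.1 (max 208, 35.8)
  call 1 x 0.0017 y -0.0000 z 0.0060 roll -0.0021
```

```bash

python3 -m crank '[[0.0017,0,0.002,0],[0.0017,0,0.004,0],[0.0017,0,0.006,0],[0.0017,0,0.006,0],[0.0017,0,0.006,0]]' 0 5 
python3 -m crank '[[0,0,0,0],[0,0,0,0],[0,0,0,0],[0,0,0,0],[0,0,0,0]]'
python3 -m crank '[[0,0,0,0],[0,0,0,0],[0,0,0,0],[0,0,0,0],[0,0,0,0]]' 0.087 5 >/dev/null
python3 -m crank '[[0,0,0,0],[0,0,0,0],[0,0,0,0.12],[0,0,0,0.24],[0,0,0,0.36]]' >/dev/null
python3 -m crank '[[0,0,0,0.12],[0,0,0,0.24],[0,0,0,0.36],[0,0,0,0.48],[0,0,0,0.6]]' >/dev/null
python3 -m crank '[[0,0,0,0.12],[0,0,0,0.24],[0,0,0,0.36],[0,0,0,0.48],[0,0,0,0.6108]]'
python3 -m crank '[[0,0,0,0],[0,0,0,0],[0,0,0,0],[0,0,0,0],[0,0,0,0]]' 0 10 >/dev/null
python3 -m crank '[[0,0,0,0],[0,0,0,0],[0,0,0,0],[0,0,0,0],[0,0,0,0]]' 0 20
python3 -m crank '[[0,0,0,0],[0,0,-0.01,0],[0,0,-0.03,0],[0,0,-0.06,0],[0,0,-0.1,0]]' 0 25
python3 -c "
from h import *
go(.5893,.2103,.11,-8.39,4)"
```

```text
clock: 34.45
position: [0.5008, -0.3965, 0.0203]
orientation: [[0.342, 0.94, -0.0], [0.94, -0.342, 0.0], [-0.0, -0.0, -1.0]]
wrist_force: [-0.2, 0.9, 0.3]
opening: 0.0618
clock: 34.87
position: [0.5009, -0.3967, 0.0206]
orientation: [[0.342, 0.94, 0.0], [0.94, -0.342, -0.0], [-0.0, 0.0, -1.0]]
wrist_force: [-0.5, 0.5, -0.2]
opening: 0.0501
clock: 36.53
position: [0.5011, -0.3965, 0.0206]
orientation: [[0.94, -0.342, 0.0], [-0.342, -0.94, 0.0], [0.0, -0.0, -1.0]]
wrist_force: [0.2, -0.4, 0.6]
opening: 0.0867
clock: 37.37
position: [0.5009, -0.3966, 0.0206]
orientation: [[0.942, -0.337, 0.0], [-0.337, -0.942, -0.0], [0.0, 0.0, -1.0]]
wrist_force: [0.7, 0.0, 1.3]
opening: 0.0502
clock: 37.78
position: [0.4997, -0.3954, 0.12]
orientation: [[0.941, -0.337, -0.004], [-0.337, -0.941, 0.002], [-0.004, -0.001, -1.0]]
wrist_force: [1.9, -0.2, -0.1]
opening: 0.0499
at [ 0.4997 -0.3954  0.12  ] yaw -19.70 step mm 153 deg 2.8 (max 208, 35.8)
  call 1 x -0.0300 y -0.1501 z 0.0025 roll -0.0493
  call 2 x -0.0225 y -0.1514 z 0.0025 roll -0.0493
  call 3 x -0.0150 y -0.1523 z 0.0025 roll -0.0493
  call 4 x -0.0075 y -0.1529 z 0.0025 roll -0.0493
```

```bash
python3 -m crank '[[-0.006,-0.030,0,-0.01],[-0.012,-0.060,0,-0.02],[-0.018,-0.090,0,-0.03],[-0.024,-0.120,0,-0.04],[-0.03,-0.150,0,-0.0493]]' >/dev/null
python3 -m crank '[[-0.0045,-0.030,0,-0.01],[-0.009,-0.060,0,-0.02],[-0.0135,-0.091,0,-0.03],[-0.018,-0.121,0,-0.04],[-0.0225,-0.1514,0,-0.0493]]' >/dev/null
python3 -m crank '[[-0.003,-0.030,0,-0.01],[-0.006,-0.061,0,-0.02],[-0.009,-0.091,0,-0.03],[-0.012,-0.122,0,-0.04],[-0.015,-0.1523,0,-0.0493]]' >/dev/null
python3 -m crank '[[-0.0015,-0.031,0,-0.01],[-0.003,-0.061,0,-0.02],[-0.0045,-0.092,0,-0.03],[-0.006,-0.122,0.005,-0.04],[-0.0075,-0.153,0.01,-0.0493]]' >/dev/null
python3 -m crank '[[0,0,0.01,0],[0,0,0.025,0],[0,0,0.04,0],[0,0,0.053,0],[0,0,0.06,0]]' >/dev/null
python3 -m crank '[[0,0,0,0],[0,0,0,0],[0,0,0,0],[0,0,0,0],[0,0,0,0]]'
python3 -c "
from h import *
go(.5893,.2103,.044,-8.39)"
```

```text
clock: 40.28
position: [0.5908, 0.2092, 0.0512]
orientation: [[0.989, -0.146, 0.001], [-0.146, -0.989, 0.001], [0.001, -0.001, -1.0]]
wrist_force: [1.0, 0.9, -1.0]
opening: 0.0498
at [0.5908 0.2092 0.0512] yaw -8.39 step mm 7 deg 0.0 (max 208, 35.8)
  call 1 x -0.0016 y -0.0009 z 0.0072 roll -0.0000
```

```bash
python3 -m crank '[[-0.0016,-0.0009,0.002,0],[-0.0016,-0.0009,0.004,0],[-0.0016,-0.0009,0.006,0],[-0.0016,-0.0009,0.007,0],[-0.0016,-0.0009,0.0075,0]]'
python3 -m crank '[[0,0,0.0004,0],[0,0,0.0008,0],[0,0,0.0011,0],[0,0,0.0013,0],[0,0,0.0013,0]]'
```

```text
clock: 40.7
position: [0.5887, 0.2102, 0.0427]
orientation: [[0.989, -0.146, -0.0], [-0.146, -0.989, -0.0], [-0.0, 0.0, -1.0]]
wrist_force: [0.4, -0.5, -0.6]
opening: 0.0497
clock: 41.12
position: [0.5888, 0.2101, 0.0426]
orientation: [[0.989, -0.146, -0.001], [-0.146, -0.989, 0.001], [-0.001, -0.001, -1.0]]
wrist_force: [-6.3, -0.1, 9.4]
opening: 0.0498
```

```bash
python3 -m crank '[[0,0,0,0],[0,0,0,0],[0,0,0,0],[0,0,0,0],[0,0,0,0]]' 0.068 5 
python3 -m crank '[[0,0,-0.01,0],[0,0,-0.03,0],[0,0,-0.06,0],[-0.02,0,-0.1,0],[-0.05,0,-0.135,0]]' 0.087 5 >/dev/null
python3 -m crank '[[-0.012,0,-0.03,0],[-0.012,0,-0.03,0],[-0.012,0,-0.03,0],[-0.012,0,-0.03,0],[-0.012,0,-0.03,0]]'
python3 - <<'E'
from h import *
s=arm.sense();c=arm.read_camera("wrist");np.save("w9.npy",dict(s=s,c=c),allow_pickle=True)
q=(.5893,.2103)
cv2.imwrite("pics/o9.png",np.hstack([ortho(c,s,q,.012,half=.05),ortho(c,s,q,.052,half=.05)]))
go(.4349,-.1861,.08,-36.2,3)
E
```

```text
clock: 41.53
position: [0.5889, 0.2102, 0.0416]
orientation: [[0.989, -0.146, -0.0], [-0.146, -0.989, -0.0], [-0.0, 0.0, -1.0]]
wrist_force: [-0.0, 0.5, 0.2]
opening: 0.0667
clock: 42.37
position: [0.532, 0.2183, 0.2003]
orientation: [[0.989, -0.146, -0.001], [-0.146, -0.989, -0.001], [-0.001, 0.001, -1.0]]
wrist_force: [0.5, -0.2, 0.4]
opening: 0.0871
at [0.5321 0.2181 0.2001] yaw -8.42 step mm 144 deg -9.3 (max 208, 35.8)
  call 1 x -0.0123 y 0.1380 z 0.0400 roll 0.1616
  call 2 x 0.0101 y 0.1382 z 0.0400 roll 0.1616
  call 3 x 0.0322 y 0.1348 z 0.0400 roll 0.1616
```

View pics/o9.png

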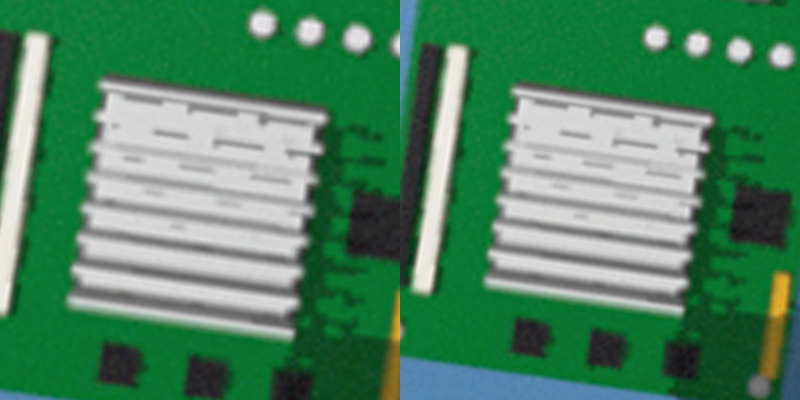

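The silver heatsink's top-face centre is at (200,200), so it is centred and square at 8.5°. The black fan is next.

```bash
python3 -m crank '[[-0.0025,0.0276,0,0.032],[-0.005,0.055,0,0.065],[-0.0074,0.083,0,0.097],[-0.01,0.11,0,0.13],[-0.0123,0.138,0,0.1616]]' >/dev/null
python3 -m crank '[[0.002,0.0276,0.005,0.032],[0.004,0.055,0.01,0.065],[0.006,0.083,0.02,0.097],[0.008,0.11,0.03,0.13],[0.0101,0.138,0.04,0.1616]]' >/dev/null
python3 -m crank '[[0.0064,0.027,0.015,0.032],[0.013,0.054,0.03,0.065],[0.019,0.081,0.045,0.097],[0.026,0.108,0.06,0.13],[0.0322,0.1348,0.08,0.1616]]' >/dev/null
python3 -m crank '[[0,0,0.01,0],[0,0,0.02,0],[0,0,0.035,0],[0,0,0.045,0],[0,0,0.052,0]]' >/dev/null
python3 -m crank '[[0,0,0,0],[0,0,0,0],[0,0,0,0],[0,0,0,0],[0,0,0,0]]'
python3 -c "
from h import *
go(.4349,-.1861,.020,-36.2)"
```

```text
clock: 44.5
position: [0.4362, -0.1845, 0.0302]
orientation: [[0.808, -0.589, 0.001], [-0.589, -0.808, 0.0], [0.001, -0.001, -1.0]]
wrist_force: [-0.6, -0.1, 0.5]
opening: 0.0869
at [ 0.4362 -0.1845  0.0302] yaw -36.07 step mm 10 deg -0.1 (max 208, 35.8)
  call 1 x -0.0001 y 0.0020 z 0.0102 roll 0.0022
```

```bash

python3 -m crank '[[0,0.002,0.002,0],[0,0.002,0.005,0],[0,0.002,0.008,0],[0,0.002,0.0098,0],[0,0.002,0.0098,0]]' 0 5 
python3 -m crank '[[0,0,0,0],[0,0,0,0],[0,0,0,0],[0,0,0,0],[0,0,0,0]]'
python3 -m crank '[[0,0,0,0],[0,0,0,0],[0,0,0,0],[0,0,0,0],[0,0,0,0]]' 0.087 5 >/dev/null
python3 -m crank '[[0,0,0,0],[0,0,0,0],[0,0,0,-0.12],[0,0,0,-0.24],[0,0,0,-0.36]]' >/dev/null
python3 -m crank '[[0,0,0,-0.12],[0,0,0,-0.24],[0,0,0,-0.36],[0,0,0,-0.48],[0,0,0,-0.6]]' >/dev/null
python3 -m crank '[[0,0,0,-0.12],[0,0,0,-0.24],[0,0,0,-0.36],[0,0,0,-0.48],[0,0,0,-0.6108]]'
python3 -m crank '[[0,0,0,0],[0,0,0,0],[0,0,0,0],[0,0,0,0],[0,0,0,0]]' 0 10 >/dev/null
python3 -m crank '[[0,0,0,0],[0,0,0,0],[0,0,0,0],[0,0,0,0],[0,0,0,0]]' 0 12
python3 -m crank '[[0,0,0,0],[0,0,-0.01,0],[0,0,-0.03,0],[0,0,-0.07,0],[0,0,-0.11,0]]' 0 15
python3 -c "
from h import *
go(.5893,.2103,.13,81.6,3)"
```

```text
clock: 44.92
position: [0.4342, -0.1862, 0.0194]
orientation: [[0.808, -0.589, -0.001], [-0.589, -0.808, -0.0], [-0.001, 0.0, -1.0]]
wrist_force: [-1.8, 0.3, 0.1]
opening: 0.0613
clock: 45.33
position: [0.4346, -0.1863, 0.0199]
orientation: [[0.808, -0.589, 0.0], [-0.589, -0.808, -0.0], [0.0, -0.0, -1.0]]
wrist_force: [-0.8, 0.4, -0.2]
opening: 0.0499
clock: 47.0
position: [0.4345, -0.1864, 0.0199]
orientation: [[0.589, 0.808, 0.0], [0.808, -0.589, -0.0], [-0.0, 0.0, -1.0]]
wrist_force: [0.1, 0.3, -0.1]
opening: 0.087
clock: 47.83
position: [0.4345, -0.1863, 0.0198]
orientation: [[0.594, 0.804, 0.0], [0.804, -0.594, -0.0], [-0.0, 0.0, -1.0]]
wrist_force: [-0.0, -0.3, -0.6]
opening: 0.0496
clock: 48.25
position: [0.4331, -0.1868, 0.1309]
orientation: [[0.595, 0.804, -0.003], [0.804, -0.595, -0.001], [-0.003, -0.002, -1.0]]
wrist_force: [1.4, 0.8, -0.4]
opening: 0.0501
at [ 0.4331 -0.1868  0.1309] yaw 53.48 step mm 142 deg 9.4 (max 208, 35.8)
  call 1 x 0.1374 y -0.0369 z 0.0003 roll -0.1636
  call 2 x 0.1415 y -0.0141 z 0.0003 roll -0.1636
  call 3 x 0.1419 y 0.0092 z 0.0003 roll -0.1636
```

```bash
python3 -m crank '[[0.0275,-0.0074,0,-0.033],[0.055,-0.0148,0,-0.065],[0.082,-0.022,0,-0.098],[0.11,-0.0295,0,-0.131],[0.1374,-0.0369,0,-0.1636]]' >/dev/null
python3 -m crank '[[0.028,-0.003,0,-0.033],[0.057,-0.0056,0,-0.065],[0.085,-0.0085,0,-0.098],[0.113,-0.0113,0,-0.131],[0.1415,-0.0141,0,-0.1636]]' >/dev/null
python3 -m crank '[[0.028,0.002,0,-0.033],[0.057,0.004,0,-0.065],[0.085,0.0055,0,-0.098],[0.1135,0.0074,0,-0.131],[0.1419,0.0092,0,-0.1636]]' >/dev/null
python3 -m crank '[[0,0,0,0],[0,0,0.012,0],[0,0,0.026,0],[0,0,0.04,0],[0,0,0.05,0]]' >/dev/null
python3 -m crank '[[0,0,0,0],[0,0,0,0],[0,0,0,0],[0,0,0,0],[0,0,0,0]]'
python3 -c "
from h import *
go(.5893,.2103,.0728,81.6)"
```

```text
clock: 50.33
position: [0.5906, 0.2111, 0.0807]
orientation: [[0.145, 0.989, 0.001], [0.989, -0.145, 0.001], [0.001, 0.001, -1.0]]
wrist_force: [0.9, -0.2, -0.1]
opening: 0.0498
at [0.5906 0.2111 0.0807] yaw 81.68 step mm 8 deg -0.1 (max 208, 35.8)
  call 1 x -0.0010 y -0.0012 z 0.0079 roll 0.0013
```

```bash
python3 -m crank '[[-0.0008,-0.001,0.002,0],[-0.0008,-0.001,0.004,0],[-0.0008,-0.001,0.006,0],[-0.0008,-0.001,0.0075,0],[-0.0008,-0.001,0.008,0]]'
python3 -m crank '[[0,0,0.0004,0],[0,0,0.0008,0],[0,0,0.0011,0],[0,0,0.0013,0],[0,0,0.0013,0]]'
```

```text
clock: 50.75
position: [0.589, 0.2104, 0.0718]
orientation: [[0.145, 0.989, -0.0], [0.989, -0.145, -0.0], [-0.0, -0.0, -1.0]]
wrist_force: [-2.2, -0.8, 7.6]
opening: 0.0499
clock: 51.17
position: [0.589, 0.2104, 0.0718]
orientation: [[0.145, 0.989, -0.0], [0.989, -0.145, 0.001], [0.001, -0.0, -1.0]]
wrist_force: [-6.6, -1.7, 14.6]
opening: 0.0496
```

```bash
python3 -m crank '[[0,0,-0.0006,0],[0,0,-0.001,0],[0,0,-0.001,0],[0,0,-0.001,0],[0,0,-0.001,0]]' - >/dev/null
python3 -m crank '[[0,0,0,0],[0,0,0,0],[0,0,0,0],[0,0,0,0],[0,0,0,0]]' 0.068 5 
python3 -m crank '[[0,0,-0.01,0],[0,0,-0.03,0],[0,0,-0.06,0],[-0.02,0,-0.095,0],[-0.05,0,-0.12,0]]' 0.087 5 >/dev/null
python3 -m crank '[[-0.012,0,-0.01,0],[-0.012,0,-0.01,0],[-0.012,0,-0.01,0],[-0.012,0,-0.01,0],[-0.012,0,-0.01,0]]'
python3 - <<'E'
from h import *
s=arm.sense();c=arm.read_camera("wrist")
q=(.5893,.2103)
a=np.hstack([ortho(c,s,q,.012,half=.05),ortho(c,s,q,.067,half=.05)])
cv2.imwrite("pics/o10.png",np.clip(a*1.5,0,255).astype(np.uint8))
for n in("top","side"):
    c=arm.read_camera(n);cv2.imwrite(f"pics/{n}1.png",c["frame"])
f=cv2.imread("pics/side1.png");cv2.imwrite("pics/s1.png",cv2.resize(f[110:330,220:420],None,fx=2.6,fy=2.6,interpolation=cv2.INTER_CUBIC))
E
```

```text
clock: 52.0
position: [0.589, 0.2103, 0.0713]
orientation: [[0.145, 0.989, -0.0], [0.989, -0.145, -0.0], [-0.0, -0.0, -1.0]]
wrist_force: [-0.1, -0.1, -0.4]
opening: 0.0664
clock: 52.83
position: [0.5793, 0.1503, 0.2002]
orientation: [[0.143, 0.99, -0.002], [0.99, -0.143, -0.0], [-0.001, -0.002, -1.0]]
wrist_force: [-0.7, -0.2, -0.4]
opening: 0.087
```

View pics/o10.png

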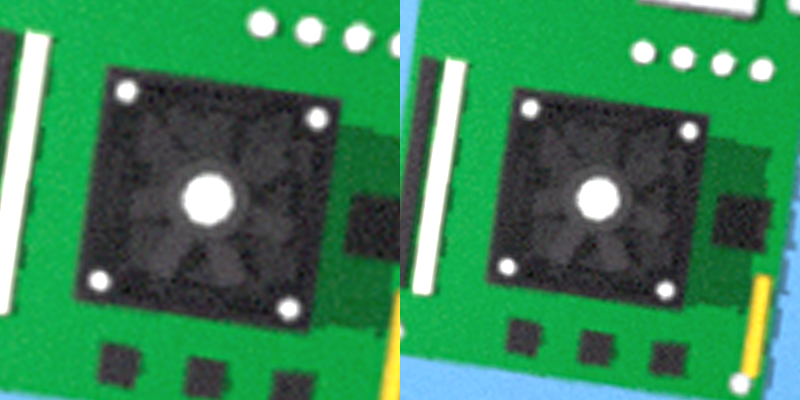

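View pics/s1.png

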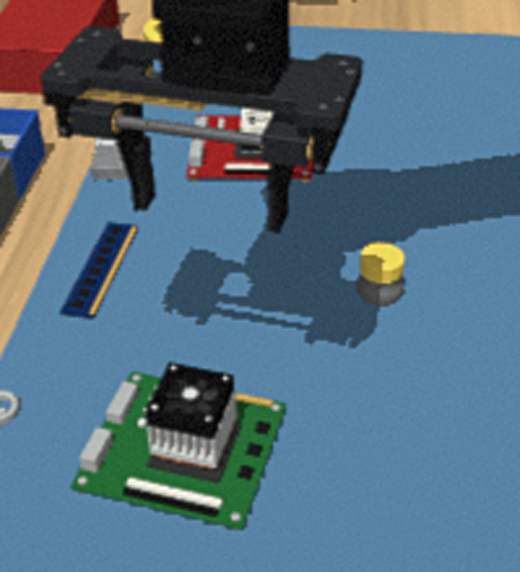

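The black fan's hub is at (198,199) against centre (200,200), and it is flat and square. The side view shows the full green stack, with the jar, memory module and brush undisturbed and the gripper clear. Handing in.

```bash
python3 -m crank '[[0,0,0,0],[0,0,0,0],[0,0,0,0],[0,0,0,0],[0,0,0,0]]'; python3 -c "
from station import arm
print(arm.job_done())"
```

```text
clock: 53.4
position: [0.5801, 0.149, 0.2016]
orientation: [[0.145, 0.989, 0.0], [0.989, -0.145, -0.0], [-0.0, 0.0, -1.0]]
wrist_force: [0.5, -0.4, -0.5]
opening: 0.087
the job is handed in; nothing more can be done
None
```

Both coolers are built and the job is handed in at about 53 s of the 128 s allowed. The green board has the copper plate, silver heatsink and black fan, in that order. The red board has the black heatsink with the white fan on top.

- **Method:** I squeezed each piece lightly in both directions to centre it in the jaws. I then lowered it until it touched (5–15 N at the wrist) and only then released it.
- **Centring and squareness:** Wrist-camera checks after each placing put every piece within about 0.6 mm of its processor's centre and square with the board by eye. The copper's fitted yaw was −8.38° against −8.39° for the green processor.
- **Final side view:** The full green stack stands flat, and the jar and memory module are in place. The brush shows only partly, with no sign of having moved. The red stack was partly hidden by the gripper there, so its check is the close-up taken right after the white fan was placed.
- **Checks that failed or disagreed:**
  - The top camera's reading of the red processor failed because its mask was bad, so I used the wrist camera there.
  - The white fan's automatic outline came out a few mm too large. The jaws closing to 40 mm on both sides settled its position.

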